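Put away the mixed milling tooling by kind

TASK

Sort the mixed tooling on the cork mat into the trays: the two cutter tubes (one green cap, one orange cap) go in the blue tray, one in each bay, the yellow insert box goes in the white tray, and the stepped block and the clamp bar go in the red tray, one in each bay; which of a pair takes which bay does not matter. Lay each piece flat on the tray floor the same way up as it is now, centred in its bay (the insert box in the middle of its tray), with its long side running along the length of the bay, away from the robot, and let go of it.

Things in the scene. Friction and masses are not known exactly. Their poses are not given: they have to be found in the camera images.
- green_tube_mid (a point): Centre of a square clear-white plastic cutter tube with a green cap, 16 x 80 x 16 mm, lying; y is its long axis, z up; grasp it across x (16 mm). About 35 g. At the start it rests on a 3 mm cork mat, top at z = 0.003, among other small things about 95 mm apart sideways. 
- orange_tube_mid (a point): Centre of a square clear-white plastic cutter tube with an orange cap, 16 x 80 x 16 mm, lying; y is its long axis, z up; grasp it across x (16 mm). About 35 g. At the start it rests on a 3 mm cork mat, top at z = 0.003, among other small things about 95 mm apart sideways. 
- insert_box_mid (a point): Centre of a flat yellow plastic box of cutter inserts, 48 x 78 x 22 mm; y is its long axis, z up; grasp it across x (48 mm). About 60 g. At the start it rests on a 3 mm cork mat, top at z = 0.003, among other small things about 95 mm apart sideways. 
- stepped_block_mid (a point): Centre, half-way up, of a dark steel stepped (staircase) packing block, 25 x 44 x 32 mm; y is its long axis, along which it steps down, z up; grasp it across x (25 mm, flat parallel sides). About 130 g. At the start it rests on a 3 mm cork mat, top at z = 0.003, among other small things about 95 mm apart sideways. 
- clamp_bar_mid (a point): Centre of a dark steel clamp bar with a bevelled end and a slot, 25 x 91 x 15 mm, lying flat; y is its long axis, z up; grasp it across x (25 mm). About 160 g. At the start it rests on a 3 mm cork mat, top at z = 0.003, among other small things about 95 mm apart sideways. 
- cutter_tray: Blue open tray with two bays, for the cutter tubes. Fixed. Origin: centre of its underside, on the bench. Floor 4 mm thick; walls and any divider 4 mm thick, their tops 16 mm above the bench. x is the short outer side (120 mm), y the long one, z up. Outside 120 x 164 mm. One divider along x at y = 0 makes two bays, each 112 mm long (x) and 76 mm wide (y), with centres at (0, +0.040) and (0, -0.040) in the tray's frame.
- insert_tray: White open tray without divider, for the insert box. Fixed. Origin: centre of its underside, on the bench. Floor 4 mm thick; walls and any divider 4 mm thick, their tops 16 mm above the bench. x points away from the robot, y to the left, z up. Outside 120 x 120 mm, inside 112 x 112 mm; the middle of its floor lies over its origin, and x counts as its length.
- clamp_tray: Red open tray with two bays, for the stepped block and the clamp bar. Fixed. Origin: centre of its underside, on the bench. Floor 4 mm thick; walls and any divider 4 mm thick, their tops 16 mm above the bench. x is the short outer side (120 mm), y the long one, z up. Outside 120 x 164 mm. One divider along x at y = 0 makes two bays, each 112 mm long (x) and 76 mm wide (y), with centres at (0, +0.040) and (0, -0.040) in the tray's frame.

How it is judged (in metres and radians):
At the end, for the whole second after the job is handed in: Tubes one per bay in the blue tray, insert box in the white, block and bar one per bay in the red. Each centre within 15 mm of the middle of its bay or tray along each tray axis, height within 4 mm of resting on the floor, long axis within 0.3 rad of tray x; box, block and bar tilted under 0.12 rad ((((x of green_tube_mid in the frame of cutter_tray between -0.015 and 0.015 m and y of green_tube_mid in the frame of cutter_tray between 0.025 and 0.055 m and z of green_tube_mid in the frame of cutter_tray between 0.008 and 0.016 m and angle between the y axis of green_tube_mid and the x axis of cutter_tray, either way round below 0.3 rad) and (x of orange_tube_mid in the frame of cutter_tray between -0.015 and 0.015 m and y of orange_tube_mid in the frame of cutter_tray between -0.055 and -0.025 m and z of orange_tube_mid in the frame of cutter_tray between 0.008 and 0.016 m and angle between the y axis of orange_tube_mid and the x axis of cutter_tray, either way round below 0.3 rad)) or ((x of green_tube_mid in the frame of cutter_tray between -0.015 and 0.015 m and y of green_tube_mid in the frame of cutter_tray between -0.055 and -0.025 m and z of green_tube_mid in the frame of cutter_tray between 0.008 and 0.016 m and angle between the y axis of green_tube_mid and the x axis of cutter_tray, either way round below 0.3 rad) and (x of orange_tube_mid in the frame of cutter_tray between -0.015 and 0.015 m and y of orange_tube_mid in the frame of cutter_tray between 0.025 and 0.055 m and z of orange_tube_mid in the frame of cutter_tray between 0.008 and 0.016 m and angle between the y axis of orange_tube_mid and the x axis of cutter_tray, either way round below 0.3 rad))) and x of insert_box_mid in the frame of insert_tray between -0.015 and 0.015 m and y of insert_box_mid in the frame of insert_tray between -0.015 and 0.015 m and z of insert_box_mid in the frame of insert_tray between 0.011 and 0.019 m and angle between the y axis of insert_box_mid and the x axis of insert_tray, either way round below 0.3 rad and angle between insert_box_mid's own z axis and vertical below 0.12 rad and (((x of stepped_block_mid in the frame of clamp_tray between -0.015 and 0.015 m and y of stepped_block_mid in the frame of clamp_tray between 0.025 and 0.055 m and z of stepped_block_mid in the frame of clamp_tray between 0.016 and 0.024 m and angle between the y axis of stepped_block_mid and the x axis of clamp_tray, either way round below 0.3 rad and angle between stepped_block_mid's own z axis and vertical below 0.12 rad) and (x of clamp_bar_mid in the frame of clamp_tray between -0.015 and 0.015 m and y of clamp_bar_mid in the frame of clamp_tray between -0.055 and -0.025 m and z of clamp_bar_mid in the frame of clamp_tray between 0.0075 and 0.0155 m and angle between the y axis of clamp_bar_mid and the x axis of clamp_tray, either way round below 0.3 rad and angle between clamp_bar_mid's own z axis and vertical below 0.12 rad)) or ((x of stepped_block_mid in the frame of clamp_tray between -0.015 and 0.015 m and y of stepped_block_mid in the frame of clamp_tray between -0.055 and -0.025 m and z of stepped_block_mid in the frame of clamp_tray between 0.016 and 0.024 m and angle between the y axis of stepped_block_mid and the x axis of clamp_tray, either way round below 0.3 rad and angle between stepped_block_mid's own z axis and vertical below 0.12 rad) and (x of clamp_bar_mid in the frame of clamp_tray between -0.015 and 0.015 m and y of clamp_bar_mid in the frame of clamp_tray between 0.025 and 0.055 m and z of clamp_bar_mid in the frame of clamp_tray between 0.0075 and 0.0155 m and angle between the y axis of clamp_bar_mid and the x axis of clamp_tray, either way round below 0.3 rad and angle between clamp_bar_mid's own z axis and vertical below 0.12 rad)))); the robot touches nothing.
It also fails if it takes over 131 s, if anything falls off the work surface, if the arm or the gripper's body presses on something with over 40 N, if the wrist force passes 120 N, or if a joint passes its speed limit or range.

ROBOT

A 6-joint arm with a two-finger parallel gripper is mounted at the origin on a cart in front of the work surface, level with it; the furniture and walls round the work are solid. World frame = base frame: x ahead of the robot, y to its left, z up, the work surface at z = 0. Lengths are in m, angles in degrees, forces in N, time in s.
With the tool pointing down it reaches from about 0.35 to 0.875 m from the base axis. Payload 4.2 kg.
Tool frame: the origin (TCP) lies midway between the tips of the shut fingers; the grasp point (between the pads) lies 19 mm behind it; z points along the fingers, y is the line along which they close (so a half turn about z gives the same grasp; the last joint's range is limited). The gripper opens to 87 mm and grips with 3 to 60 N. Pads are 19 mm wide; open, the fingers measure 117 mm over their backs; the gripper's body (75 mm by 190 mm) begins 51 mm behind the grasp point.
Start: joints at [89.129, 22.042, 0.453, 0, -68.411, -14.817], TCP at [0.169, 0.602, 0.223] pointing down, gripper open.
Joint ranges: [-179.83, 179.83], [-69.29, 118.12], [-61.27, 80.66], [-181.25, 117.63], [-171.15, -9.14], [-177.46, 177.46]. Speed limits (degrees/s): [159.86, 159.86, 180, 180, 180, 180].

INTERFACE

Orientations are given as a 3x3 rotation matrix whose columns are the frame's x, y, z axes.
In Python, from station import r, cams gives the robot as it stands.
- The arm moves only by the tool play_rows, never from a script. Its argument "commands" is text: rows parted by semicolons, each of 6 numbers parted by spaces: the shift along the world's x, y, z normalised to -1 to 1, where 1 is 30 mm, then the turn, a rotation vector about the world's x, y, z normalised to -1 to 1, where 1 is 0.15 rad. A call has 1 to 20 rows; each row shifts and turns the commanded pose from where the row before left it; what a row does not reach is not made up. A row lasts 1/10 s, in which the tool goes at most 50 mm and 8.59 degrees, less where a joint would pass 70% of its speed; a pose out of reach is approached as far as the arm can. A call with a number of a shift or a turn outside -1 to 1 is refused whole. A call with a gripper value outside its range is refused whole. "grip" is the finger opening in mm, from 0 to 87, set as the call begins (left out, the last holds). The fingers move at their own pace and stop on an object; the grip force is fixed at half the most. Time passes only in rows, so rows that do not move let the fingers close. It gives the time, the measured TCP pose, the force, the opening and the grip force at its end, in the units of the state.
- r.sense(): the state, without advancing time (a new reading comes with each control period).
- cams.capture(name): name is "scene" or "side" or "wrist"; returns (picture, depth): 480x640x3 uint8, blue, green, red; 480x640 float32, m along the optical axis (not along the pixel's ray), 0 where there is no reading.
- cams.camera_info(name): a dict with "mtx" (3x3 intrinsics, pixels), "R" (3x3) and "t" (3): a world point X has camera coordinates R X + t. Camera axes: x right, y down, z forward; pixel columns grow to the right and rows downward; lengths in m; the calibration is good to about 2 mm. A picture is of the moment at which its call begins: read the wrist's pose just before it. camera_info takes no time and is no camera call; for the wrist camera it gives the pose at the moment of the call.
- r.finish_job(): hands the job in; it is judged then, once.
The state is a dict: "time_s": time; "joints": joint angles; "joint_velocities": joint speeds; "effort": joint torques, N m; "tcp_pos": TCP position; "ee_rot": TCP orientation; "wrist_force": force on the tool from outside, world axes, zero at the start; "moment": the same for the moment, N m; "gripper_width": opening from 0.0 (shut) to 1.0 (fully open); "gripper_force": force on a finger pad.
Only numpy, scipy, OpenCV 4.12 (cv2) and the standard library are available. Lean on these libraries where they do the work, as an engineer would, in place of code of your own. Each camera call takes 0.05 s, during which the arm holds its last target. There are 200 camera calls.

## Working session

There is one attempt and no reset: what is moved stays moved. The work goes in short steps, Python scripts to look and compute and a tool call to move; the robot and the scene stay as the last step left them, time stands still between calls to the robot, and variables do not carry over. Pictures are saved under pics/ and viewed, at most 14 in all, crops included, and the job is handed in when it is done.

Besides the shell and the picture viewer there is one more tool, called as a command line: name --argument value ..., lists and objects as JSON in quotes. play_rows: Moves the arm, as the interface text tells. Scaled input: -1 to 1 covers 30 mm each way for a shift and 0.15 rad each way for a turn. Its arguments: {"type":"object","properties":{"commands":{"type":"string"},"grip":{"type":"number"}},"required":["commands"]}

```bash
mkdir -p pics; ls; python3 - <<'E'
from station import r,cams
import cv2,numpy as np
for n in("scene","side"):
    p,d=cams.capture(n); cv2.imwrite(f"pics/{n}0.png",p); np.save(f"/tmp/{n}.npy",d)
    i=cams.camera_info(n); print(n,i["mtx"].tolist(),(-i["R"].T@i["t"]).round(3), i["R"][2].round(2))
s=r.sense(); print(s)
E
```

```text
pics
scene [[536.4699007599086, 0.0, 322.9693567260052], [0.0, 536.4699007599086, 232.12757008965806], [0.0, 0.0, 1.0]] [ 1.055 -0.429  1.102] [-0.43  0.35 -0.83]
side [[614.1606179247992, 0.0, 329.05576699067086], [0.0, 614.1606179247992, 237.66761719951577], [0.0, 0.0, 1.0]] [0.193 1.11  0.678] [ 0.24 -0.84 -0.49]
{'time_s': 0.1, 'joints': array([ 8.91279860e+01,  2.20877347e+01,  3.86974037e-01, -2.40247115e-02,
       -6.84117671e+01, -1.48164408e+01]), 'joint_velocities': array([ 0.02995826, -0.05956819,  0.18261268,  0.10124681, -0.06548482,
       -0.07685238]), 'effort': array([-4.26263159e-04, -3.91693604e+01,  1.87934822e+01,  4.23179224e+00,
        1.34464455e-02, -7.15157103e-05]), 'tcp_pos': array([0.16884962, 0.60119635, 0.22155348]), 'ee_rot': array([[ 9.62704447e-01, -2.70554933e-01, -4.19740587e-04],
       [-2.70555230e-01, -9.62702464e-01, -1.95778693e-03],
       [ 1.25603614e-04,  1.99833319e-03, -9.99997995e-01]]), 'wrist_force': array([-0.31162231, -0.50584149, -0.52107688]), 'moment': array([-0.02019833, -0.06217179, -0.01136849]), 'gripper_force': 0.0, 'gripper_width': 1.0007220280647817}
```

View pics/scene0.png

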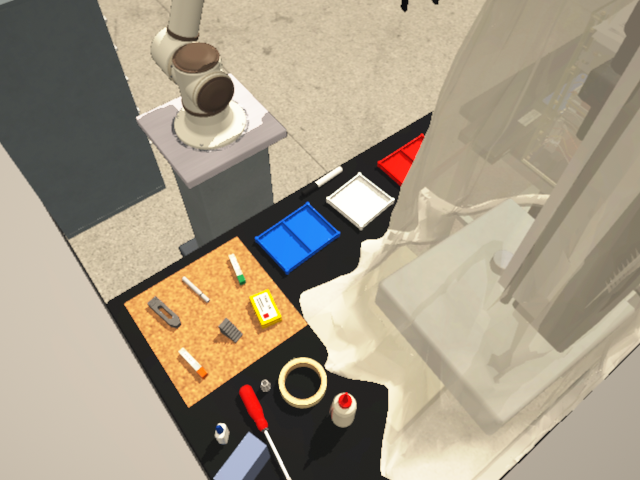

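View pics/side0.png

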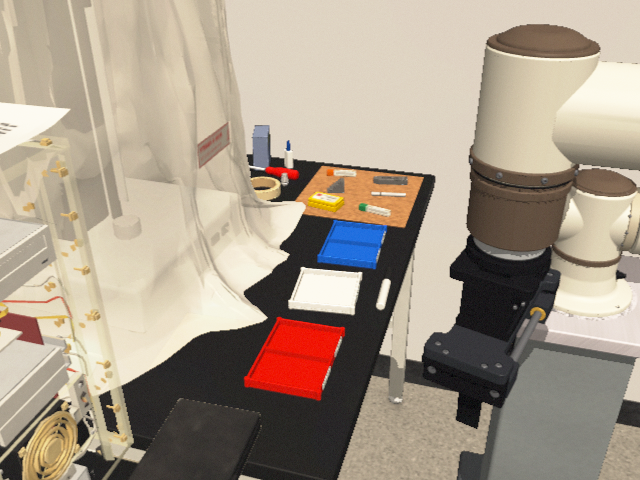

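The scene view shows the mat with the green tube at (236,268), orange tube (193,362), yellow box (265,307), block (231,330), bar (164,312), and a white pen at (195,290) that isn't part of the task. The trays sit at blue (297,238), white (360,200) and red (405,160). The side view shows all three trays clearly, with the curtain beyond them.

```bash
cat > h.py <<'E'
import cv2,numpy as np
def cloud(p,d,i):
    K=i["mtx"]; v,u=np.mgrid[:480,:640]
    c=np.stack([(u-K[0,2])/K[0,0]*d,(v-K[1,2])/K[1,1]*d,d],-1)
    return (c-i["t"])@i["R"]
def ortho(p,W,d,x0,x1,y0,y1,s=0.001,zmax=0.2):
    "top-down: rows from x1 down to x0, columns from y1 to y0"
    m=(d>0)&(W[...,2]<zmax)&(W[...,2]>-.02)&(W[...,0]>x0)&(W[...,0]<x1)&(W[...,1]>y0)&(W[...,1]<y1)
    o=np.zeros((int((x1-x0)/s)+1,int((y1-y0)/s)+1,3),np.uint8); P=W[m]
    o[((x1-P[:,0])/s).astype(int),((y1-P[:,1])/s).astype(int)]=p[m]
    return o
def blobs(p,W,mask,amin=40):
    n,l,st,c=cv2.connectedComponentsWithStats(mask.astype(np.uint8))
    for k in range(1,n):
        if st[k,4]<amin: continue
        P=W[l==k]; b=cv2.minAreaRect((P[:,:2]*1000).astype(np.float32))
        print("px",c[k].round(),"n",st[k,4],"ctr",np.round(b[0],1),"size",np.round(b[1],1),"ang",round(b[2],1),"z50/95",(np.percentile(P[:,2],[50,95])*1000).round(1), "bgr",p[l==k].mean(0).round())
E
python3 - <<'E'
from h import *
from station import cams
for n in("scene","side"):
    p=cv2.imread(f"pics/{n}0.png"); d=np.load(f"/tmp/{n}.npy"); W=cloud(p,d,cams.camera_info(n))
    h=cv2.cvtColor(p,cv2.COLOR_BGR2HSV); H,S,V=h[...,0],h[...,1],h[...,2]
    low=(d>0)&(W[...,2]>-.03)&(W[...,2]<.06)&(W[...,0]<.8)
    print(n,"z of bench",np.median(W[...,2][low&(V<40)]) if (low&(V<40)).any() else None)
    print("blue");blobs(p,W,low&(H>95)&(H<125)&(S>150)&(V>80),300)
    print("red");blobs(p,W,low&((H<5)|(H>175))&(S>180)&(V>80),300)
    print("white");blobs(p,W,low&(S<40)&(V>150),150)
    print("above mat");blobs(p,W,low&(W[...,2]>.0095)&(W[...,1]<-.05)&(W[...,0]<.75),30)
    print("mat");blobs(p,W,low&(H>6)&(H<22)&(S>80)&(V>100),1000)
    k=low&(W[...,2]>.05); 
E
```

```text
scene z of bench -0.00019029324857569235
blue
px [297. 237.] n 3179 ctr [459.9 -29. ] size [138.  179.1] ang 3.0 z50/95 [ 4.5 16.1] bgr [219. 114.  30.]
red
px [400. 160.] n 1033 ctr [408.1 349.6] size [ 88.1 213.7] ang 27.7 z50/95 [ 4.6 16.2] bgr [ 20.  31. 226.]
px [253. 406.] n 631 ctr [ 739.7 -342.8] size [ 29.3 103.6] ang 81.6 z50/95 [23.8 28.8] bgr [ 17.  24. 227.]
white
px [212. 134.] n 5337 ctr [ 1.5 -1.6] size [306.6 320.7] ang 0.1 z50/95 [ 0.1 12.8] bgr [189. 197. 208.]
px [ 96. 330.] n 1392 ctr [ 274.3 -521.5] size [1009.2    1.2] ang 0.0 z50/95 [16.5 55.9] bgr [182. 198. 209.]
px [328. 176.] n 157 ctr [357.4 147.5] size [27.  94.4] ang 1.7 z50/95 [14.3 18.4] bgr [230. 241. 244.]
px [360. 200.] n 1759 ctr [464.  165.2] size [133.9 140.1] ang 7.3 z50/95 [ 4.  16.5] bgr [244. 249. 250.]
px [335. 309.] n 3259 ctr [645.2 -54.6] size [150.6 354.1] ang 38.9 z50/95 [29.  51.4] bgr [223. 243. 249.]
px [265. 306.] n 304 ctr [ 577.5 -203.2] size [31.9 62.8] ang 78.4 z50/95 [25.  28.4] bgr [240. 250. 252.]
above mat
px [53. 51.] n 1764 ctr [-510.3 -229. ] size [ 45.3 361. ] ang 5.0 z
[... 3686 characters left out ...]
.1 34.4] ang 15.9 z50/95 [20.6 34.6] bgr [ 95. 108. 121.]
px [326. 200.] n 432 ctr [ 575.2 -198.6] size [56.8 80.8] ang 74.9 z50/95 [22.2 25.8] bgr [ 75. 198. 234.]
px [393. 193.] n 41 ctr [ 424.6 -301.8] size [58.9 14.1] ang 5.9 z50/95 [11.1 12.9] bgr [201. 223. 239.]
px [286. 211.] n 699 ctr [635.8 -90.8] size [100.6  91. ] ang 54.8 z50/95 [34.2 50.2] bgr [208. 228. 237.]
px [374. 208.] n 162 ctr [ 451.5 -196.3] size [22.8 81.9] ang 79.8 z50/95 [15.6 18.9] bgr [158. 195. 187.]
px [361. 226.] n 199 ctr [465.2 -83.4] size [124.9  65.6] ang 0.4 z50/95 [13.4 16.9] bgr [192. 102.  45.]
mat
px [363. 196.] n 4199 ctr [ 515.4 -299.7] size [294.7 322.1] ang 0.1 z50/95 [1.7 4.8] bgr [ 87. 145. 212.]
```

```bash
python3 - <<'E'
from h import *
from station import cams,r
i=cams.camera_info("wrist"); C=-i["R"].T@i["t"]; s=r.sense()
print("wrist cam in tool", (s["ee_rot"].T@(C-s["tcp_pos"])).round(3), "fwd in tool",(s["ee_rot"].T@i["R"][2]).round(2),"right in tool",(s["ee_rot"].T@i["R"][0]).round(2),i["mtx"][0])
A=[]
for n in("scene","side"):
    p=cv2.imread(f"pics/{n}0.png"); d=np.load(f"/tmp/{n}.npy"); W=cloud(p,d,cams.camera_info(n)); A.append(W[d>0])
A=np.vstack(A)
for y in np.arange(-.55,.65,.1):
    row=[]
    for x in np.arange(.35,.95,.05):
        m=(abs(A[:,0]-x-.025)<.025)&(abs(A[:,1]-y-.05)<.05); row.append(int(A[m,2].max()*1000) if m.any() else -1)
    print(round(y,2),row)
E
```

```text
wrist cam in tool [ 0.079  0.    -0.161] fwd in tool [-0.29 -0.    0.96] right in tool [-0.  1.  0.] [371.37680565   0.         313.9844748 ]
-0.55 [447, 474, 510, 546, 583, 620, 656, 692, 729, 765, 801, 823]
-0.45 [9, 22, 21, 18, 23, 23, 8, 80, 100, 103, 102, -1]
-0.35 [13, 17, 16, 9, 41, 11, 26, 36, 30, 28, 6, 6]
-0.25 [8, 22, 24, 29, 31, 30, 33, 30, 29, 108, 150, 25]
-0.15 [6, 21, 19, 21, 33, 45, 82, 176, 192, 207, 196, 361]
-0.05 [16, 20, 20, 20, 5, 57, 415, 591, 786, 816, 838, 830]
0.05 [20, 21, 20, 19, 29, 101, 705, 739, 773, -1, -1, -1]
0.15 [20, 20, 19, 21, 24, 60, 528, 536, -1, -1, -1, -1]
0.25 [11, 20, 20, 30, 40, 71, 363, 550, -1, -379, -377, -1]
0.35 [17, 19, 18, 17, 3, 12, 82, 552, 559, 559, -370, -1]
0.45 [4, 3, 35, 34, 34, 2, 464, 465, 471, 500, 360, -1]
0.55 [2, 2, 35, 36, 35, 456, 466, 467, 20, -1, -1, -1]
0.65 [-1, -1, -1, 34, 35, 454, 456, 275, 0, -1, -1, -1]
```

play_rows --commands "0.42 -0.585 0.215 0 0 -0.956;0.42 -0.585 0.215 0 0 -0.956;0.42 -0.585 0.215 0 0 -0.956;0.42 -0.585 0.215 0 0 -0.956;0.42 -0.585 0.215 0 0 -0.956;0.42 -0.585 0.215 0 0 -0.956;0.42 -0.585 0.215 0 0 -0.956;0.42 -0.585 0.215 0 0 -0.956;0.42 -0.585 0.215 0 0 -0.956;0.42 -0.585 0.215 0 0 -0.956;0.42 -0.585 0.215 0 0 -0.956;0.42 -0.585 0.215 0 0 -0.956;0.42 -0.585 0.215 0 0 -0.956;0.42 -0.585 0.215 0 0 -0.956;0.42 -0.585 0.215 0 0 -0.956;0.42 -0.585 0.215 0 0 -0.956;0.42 -0.585 0.215 0 0 -0.956;0.42 -0.585 0.215 0 0 -0.956;0.42 -0.585 0.215 0 0 -0.956;0.42 -0.585 0.215 0 0 -0.956" --grip 87

```text
time_s: 2.1
tcp_pos: [0.4211, 0.2498, 0.3514]
ee_rot: [[-1.0, 0.006, -0.001], [0.006, 1.0, -0.0], [0.001, -0.0, -1.0]]
wrist_force: [0.3, -0.0, -1.2]
gripper_width: 0.997
gripper_force: 0.0
```

```bash
cat > trays.py <<'E'
from h import *
from station import cams
i=cams.camera_info("wrist"); p,d=cams.capture("wrist"); cv2.imwrite("pics/w1.png",p)
W=cloud(p,d,i); h=cv2.cvtColor(p,cv2.COLOR_BGR2HSV); H,S,V=[h[...,k] for k in range(3)]
low=(d>0)&(W[...,2]>-.01)&(W[...,2]<.025)&(W[...,0]>.37)
def big(m,name):
    n,l,st,c=cv2.connectedComponentsWithStats(m.astype(np.uint8)); k=1+st[1:,4].argmax(); m=l==k
    for nm,mm in(("all",m),("rim",m&(W[...,2]>.012))):
        P=W[mm]; P=(P[:,:2]*1000).astype(np.float32)
        b=cv2.minAreaRect(P); print(name,nm,"n",len(P),np.round(b[0],1),np.round(b[1],1),round(b[2],1),"pctl ctr",((np.percentile(P,.5,0)+np.percentile(P,99.5,0))/2).round(1),np.ptp(P,0).round(0))
big(low&(H>95)&(H<125)&(S>150)&(V>60),"blue")
big(low&((H<6)|(H>174))&(S>150)&(V>60),"red")
big(low&(S<60)&(V>120)&(W[...,0]>.38)&(W[...,1]<.26)&(W[...,1]>.06),"white")
E
python3 trays.py
```

```text
blue all n 10430 [467.2 -37.6] [130.1 179.3] 3.5 pctl ctr [465.3 -31.8] [140. 183.]
blue rim n 1555 [464.2 -32.5] [124.8 168.8] 3.5 pctl ctr [463.9 -32. ] [134. 175.]
red all n 10478 [466.2 362.7] [132.3 176.1] 1.6 pctl ctr [465.7 362.6] [136. 179.]
red rim n 1497 [462.7 358.9] [124.2 167.5] 1.6 pctl ctr [462.1 358.4] [128. 171.]
white all n 7999 [474.5 157.6] [133.2 132.7] 6.8 pctl ctr [472.6 159. ] [145. 146.]
white rim n 1120 [469.9 159.5] [123.3 123.9] 7.1 pctl ctr [470.1 159.4] [137. 137.]
```

View pics/w1.png

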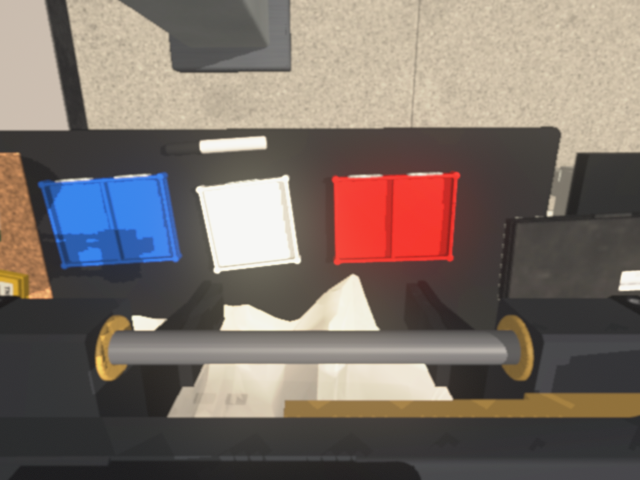

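The wrist view shows all three trays empty: blue (110,220), white (248,222), red (395,218). Next I look over the mat.

play_rows --commands "0.03 -0.9 -0.05 0 0 0;0.03 -0.9 -0.05 0 0 0;0.03 -0.9 -0.05 0 0 0;0.03 -0.9 -0.05 0 0 0;0.03 -0.9 -0.05 0 0 0;0.03 -0.9 -0.05 0 0 0;0.03 -0.9 -0.05 0 0 0;0.03 -0.9 -0.05 0 0 0;0.03 -0.9 -0.05 0 0 0;0.03 -0.9 -0.05 0 0 0;0.03 -0.9 -0.05 0 0 0;0.03 -0.9 -0.05 0 0 0;0.03 -0.9 -0.05 0 0 0;0.03 -0.9 -0.05 0 0 0;0.03 -0.9 -0.05 0 0 0;0.03 -0.9 -0.05 0 0 0;0.03 -0.9 -0.05 0 0 0;0.03 -0.9 -0.05 0 0 0;0.03 -0.9 -0.05 0 0 0;0 0 0 0 0 0"

```text
time_s: 4.15
tcp_pos: [0.4378, -0.2641, 0.3217]
ee_rot: [[-1.0, 0.003, -0.002], [0.003, 1.0, 0.001], [0.002, 0.001, -1.0]]
wrist_force: [1.2, 0.9, -0.4]
gripper_width: 1.001
gripper_force: 0.0
```

```bash
cat > mat.py <<'E'
import sys
from h import *
from station import cams
i=cams.camera_info("wrist"); p,d=cams.capture("wrist"); cv2.imwrite(sys.argv[1],p)
W=cloud(p,d,i)
m=(d>0)&(W[...,2]>.0095)&(W[...,2]<.06)&(W[...,0]>.37)&(W[...,0]<.66)&(W[...,1]<-.15)&(W[...,1]>-.45)
blobs(p,W,m,150)
E
python3 mat.py pics/w2.png; python3 -c "
from station import r; s=r.sense(); print(s['joints'].round(1),s['tcp_pos'].round(4))"
```

```text
px [284. 194.] n 449 ctr [ 440.2 -301.5] size [86.9  9.5] ang 10.7 z50/95 [11.4 13. ] bgr [213. 227. 237.]
px [219. 202.] n 1202 ctr [ 451.1 -384.7] size [91.1 25.6] ang 11.8 z50/95 [16.2 17.7] bgr [138. 156. 179.]
px [365. 205.] n 742 ctr [ 453.5 -199.6] size [15.7 80.4] ang 77.8 z50/95 [17.1 18.7] bgr [199. 224. 217.]
px [358. 294.] n 2012 ctr [ 576.8 -204.5] size [48.8 78.4] ang 77.7 z50/95 [24.3 25.8] bgr [163. 231. 243.]
px [224. 304.] n 324 ctr [ 588.4 -392.9] size [80.6 14.5] ang 9.2 z50/95 [16.8 18.9] bgr [156. 195. 237.]
px [292. 292.] n 532 ctr [ 574.6 -293.8] size [40.  25.4] ang 17.6 z50/95 [25.6 35.4] bgr [128. 145. 170.]
[-12.8   7.5  -5.1  -0.  -77.5 -77.3] [ 0.4377 -0.263   0.322 ]
```

View pics/w2.png

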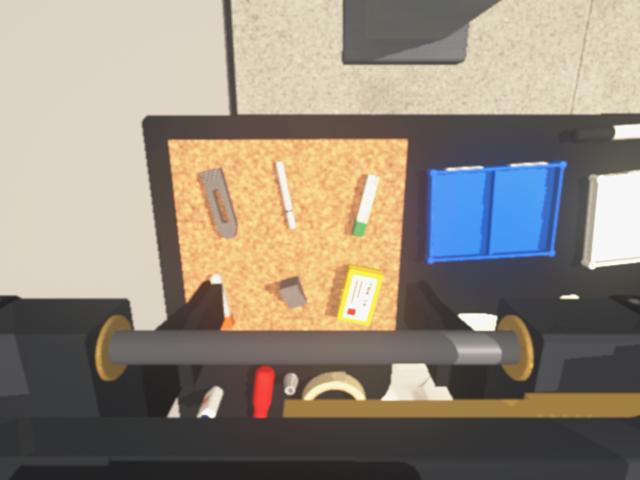

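The mat view shows every piece clear of the others. Its sizes match the sheet, so I start with the green tube at (365,205).

play_rows --commands "0.067 0.2625 -0.925 0 0 -0.1775;0.067 0.2625 -0.925 0 0 -0.1775;0.067 0.2625 -0.925 0 0 -0.1775;0.067 0.2625 -0.925 0 0 -0.1775;0.067 0.2625 -0.925 0 0 -0.1775;0.067 0.2625 -0.925 0 0 -0.1775;0.067 0.2625 -0.925 0 0 -0.1775;0.067 0.2625 -0.925 0 0 -0.1775;0 0 -0.47 0 0 0;0 0 -0.47 0 0 0;0 0 -0.47 0 0 0;0 0 -0.47 0 0 0;0 0 -0.47 0 0 0;0 0 0 0 0 0;0 0 0 0 0 0;0 0 0 0 0 0" --grip 42

```text
time_s: 5.8
tcp_pos: [0.4548, -0.199, 0.0314]
ee_rot: [[-0.978, 0.211, 0.002], [0.211, 0.978, -0.0], [-0.002, 0.0, -1.0]]
wrist_force: [-0.1, -0.2, -0.9]
gripper_width: 0.482
gripper_force: 0.0
```

play_rows --commands "0 0 -0.4 0 0 0;0 0 -0.4 0 0 0;0 0 0 0 0 0;0 0 0 0 0 0"

```text
time_s: 6.2
tcp_pos: [0.4546, -0.1993, 0.0072]
ee_rot: [[-0.977, 0.211, 0.001], [0.211, 0.977, -0.0], [-0.001, -0.0, -1.0]]
wrist_force: [0.7, -1.3, 0.3]
gripper_width: 0.482
gripper_force: 0.0
```

play_rows --commands "0 0 0 0 0 0;0 0 0 0 0 0;0 0 0 0 0 0;0 0 0 0 0 0;0 0 0 0 0 0;0 0 0 0 0 0;0 0 0 0 0 0;0 0 0 0 0 0;0 0 0.5 0 0 0;0 0 0.8 0 0 0;0 0 0.9 0 0 0;0 0 0.9 0 0 0;0 0 0 0 0 0" --grip 0

```text
time_s: 7.5
tcp_pos: [0.4566, -0.1998, 0.1028]
ee_rot: [[-0.977, 0.211, 0.008], [0.211, 0.978, -0.001], [-0.008, 0.0, -1.0]]
wrist_force: [-0.1, 0.6, -0.2]
gripper_width: 0.176
gripper_force: 30.0
```

play_rows --commands "0.058 0.71 0 0 0 0.305;0.058 0.71 0 0 0 0.305;0.058 0.71 0 0 0 0.305;0.058 0.71 0 0 0 0.305;0.058 0.71 0 0 0 0.305;0.058 0.71 0 0 0 0.305;0 0 -0.7 0 0 0;0 0 -0.7 0 0 0;0 0 -0.7 0 0 0;0 0 0 0 0 0;0 0 0 0 0 0;0 0 0 0 0 0"

```text
time_s: 8.7
tcp_pos: [0.4652, -0.0715, 0.0372]
ee_rot: [[-0.998, -0.061, 0.001], [-0.061, 0.998, 0.0], [-0.001, 0.0, -1.0]]
wrist_force: [0.7, 0.1, 0.0]
gripper_width: 0.174
gripper_force: 30.0
```

play_rows --commands "0 0 -0.475 0 0 0;0 0 -0.475 0 0 0;0 0 0 0 0 0;0 0 0 0 0 0;0 0 0 0 0 0"

```text
time_s: 9.2
tcp_pos: [0.4651, -0.0714, 0.0089]
ee_rot: [[-0.998, -0.061, 0.001], [-0.061, 0.998, 0.0], [-0.001, 0.0, -1.0]]
wrist_force: [-0.2, 0.6, -0.8]
gripper_width: 0.174
gripper_force: 30.0
```

play_rows --commands "0 0 0 0 0 0;0 0 0 0 0 0;0 0 0 0 0 0;0 0 0 0 0 0;0 0 0 0 0 0;0 0 0.5 0 0 0;0 0 0.9 0 0 0;0 0 0.9 0 0 0;0 0 0.9 0 0 0;0 0 0 0 0 0;0 0 0 0 0 0" --grip 34

```text
time_s: 10.3
tcp_pos: [0.4646, -0.0714, 0.1044]
ee_rot: [[-0.998, -0.061, 0.001], [-0.061, 0.998, 0.001], [-0.001, 0.001, -1.0]]
wrist_force: [0.6, 0.4, -0.7]
gripper_width: 0.388
gripper_force: 0.0
```

play_rows --commands "0.535 -0.636 0 0 0 -0.258;0.535 -0.636 0 0 0 -0.258;0.535 -0.636 0 0 0 -0.258;0.535 -0.636 0 0 0 -0.258;0.535 -0.636 0 0 0 -0.258;0.535 -0.636 0 0 0 -0.258;0.535 -0.636 0 0 0 -0.258;0 0 -0.6 0 0 0;0 0 -0.6 0 0 0;0 0 -0.6 0 0 0;0 0 0 0 0 0;0 0 0 0 0 0;0 0 0 0 0 0" --grip 68

```text
time_s: 11.6
tcp_pos: [0.5774, -0.2051, 0.0505]
ee_rot: [[-0.978, 0.208, 0.001], [0.208, 0.978, -0.0], [-0.001, -0.0, -1.0]]
wrist_force: [0.0, 0.7, 1.0]
gripper_width: 0.78
gripper_force: 0.0
```

Down 42 mm to z ≈ 8.5 mm, then close and lift.

play_rows --commands "0 0 -0.5 0 0 0;0 0 -0.5 0 0 0;0 0 -0.4 0 0 0;0 0 0 0 0 0;0 0 0 0 0 0"

```text
time_s: 12.1
tcp_pos: [0.5773, -0.2051, 0.0085]
ee_rot: [[-0.978, 0.208, 0.001], [0.208, 0.978, -0.0], [-0.001, -0.0, -1.0]]
wrist_force: [-0.0, -0.3, 0.7]
gripper_width: 0.781
gripper_force: 0.0
```

play_rows --commands "0 0 0 0 0 0;0 0 0 0 0 0;0 0 0 0 0 0;0 0 0 0 0 0;0 0 0 0 0 0;0 0 0 0 0 0;0 0 0 0 0 0;0 0 0.5 0 0 0;0 0 0.8 0 0 0;0 0 0.9 0 0 0;0 0 0.9 0 0 0;0 0 0 0 0 0;0 0 0 0 0 0" --grip 0

```text
time_s: 13.4
tcp_pos: [0.5766, -0.205, 0.1009]
ee_rot: [[-0.978, 0.209, 0.0], [0.209, 0.978, 0.001], [-0.0, 0.001, -1.0]]
wrist_force: [0.3, 1.1, -0.0]
gripper_width: 0.548
gripper_force: 30.0
```

play_rows --commands "-0.509 0.935 0 0 0 0.17;-0.509 0.935 0 0 0 0.17;-0.509 0.935 0 0 0 0.17;-0.509 0.935 0 0 0 0.17;-0.509 0.935 0 0 0 0.17;-0.509 0.935 0 0 0 0.17;-0.509 0.935 0 0 0 0.17;0 0.935 0 0 0 0.17;0 0.935 0 0 0 0.17;0 0.935 0 0 0 0.17;0 0.935 0 0 0 0.17;0 0.935 0 0 0 0.17;0 0.935 0 0 0 0.17;0 0 -0.8 0 0 0;0 0 -0.8 0 0 0;0 0 0 0 0 0;0 0 0 0 0 0;0 0 0 0 0 0"

```text
time_s: 15.2
tcp_pos: [0.4705, 0.1597, 0.0536]
ee_rot: [[-0.993, -0.122, 0.001], [-0.122, 0.993, 0.0], [-0.001, 0.0, -1.0]]
wrist_force: [0.5, 0.1, -0.1]
gripper_width: 0.547
gripper_force: 30.0
```

play_rows --commands "0 0 -0.5 0 0 0;0 0 -0.5 0 0 0;0 0 -0.45 0 0 0;0 0 0 0 0 0;0 0 0 0 0 0"

```text
time_s: 15.7
tcp_pos: [0.4706, 0.1598, 0.0104]
ee_rot: [[-0.993, -0.121, 0.001], [-0.121, 0.993, 0.001], [-0.001, 0.001, -1.0]]
wrist_force: [-0.7, 0.5, -0.5]
gripper_width: 0.548
gripper_force: 30.0
```

play_rows --commands "0 0 0 0 0 0;0 0 0 0 0 0;0 0 0 0 0 0;0 0 0 0 0 0;0 0 0 0 0 0;0 0 0.5 0 0 0;0 0 0.9 0 0 0;0 0 0.9 0 0 0;0 0 0.9 0 0 0;0 0 0 0 0 0;0 0 0 0 0 0" --grip 64

```text
time_s: 16.8
tcp_pos: [0.47, 0.1597, 0.1059]
ee_rot: [[-0.993, -0.121, 0.001], [-0.121, 0.993, 0.001], [-0.001, 0.001, -1.0]]
wrist_force: [-0.1, -0.5, 0.4]
gripper_width: 0.738
gripper_force: 0.0
```

play_rows --commands "0 -0.946 0 0 0 0.076;0 -0.946 0 0 0 0.076;0 -0.946 0 0 0 0.076;0 -0.946 0 0 0 0.076;0 -0.946 0 0 0 0.076;0 -0.946 0 0 0 0.076;0 -0.946 0 0 0 0.076;0 -0.946 0 0 0 0.076;0 -0.946 0 0 0 0.076;0.506 -0.946 0 0 0 0.076;0.506 -0.946 0 0 0 0.076;0.506 -0.946 0 0 0 0.076;0.506 -0.946 0 0 0 0.076;0.506 -0.946 0 0 0 0.076;0.506 -0.946 0 0 0 0.076;0.506 -0.946 0 0 0 0.076;0 0 -0.7 0 0 0;0 0 -0.7 0 0 0;0 0 0 0 0 0;0 0 0 0 0 0" --grip 45

```text
time_s: 18.8
tcp_pos: [0.5756, -0.2944, 0.0623]
ee_rot: [[-0.954, -0.3, -0.003], [-0.3, 0.954, 0.0], [0.003, 0.001, -1.0]]
wrist_force: [-0.1, -0.6, 1.0]
gripper_width: 0.518
gripper_force: 0.0
```

```bash
python3 mat.py pics/w3.png
```

```text
px [215.  43.] n 3500 ctr [ 475.3 -379. ] size [41.2 25.3] ang 12.5 z50/95 [15.9 17.2] bgr [114. 126. 138.]
px [376.  54.] n 1777 ctr [ 456.4 -298.6] size [53.7  9.4] ang 10.0 z50/95 [11.3 12.8] bgr [192. 207. 219.]
px [148. 234.] n 3670 ctr [ 587.5 -393.3] size [78.2 15.8] ang 9.4 z50/95 [17.  18.3] bgr [168. 192. 219.]
px [316. 262.] n 2628 ctr [ 574.4 -293.5] size [39.  24.9] ang 17.4 z50/95 [28.5 35.1] bgr [100. 112. 127.]
```

play_rows --commands "0 0 -0.6 0 0 0;0 0 -0.6 0 0 0;0 0 -0.6 0 0 0;0 0 0 0 0 0;0 0 0 0 0 0"

```text
time_s: 19.35
tcp_pos: [0.5771, -0.2946, 0.0107]
ee_rot: [[-0.954, -0.3, 0.001], [-0.3, 0.954, -0.001], [-0.001, -0.001, -1.0]]
wrist_force: [-0.4, 0.4, 0.1]
gripper_width: 0.52
gripper_force: 0.0
```

play_rows --commands "0 0 0 0 0 0;0 0 0 0 0 0;0 0 0 0 0 0;0 0 0 0 0 0;0 0 0 0 0 0;0 0 0 0 0 0;0 0 0 0 0 0;0 0 0 0 0 0;0 0 0.5 0 0 0;0 0 0.8 0 0 0;0 0 0.9 0 0 0;0 0 0.9 0 0 0;0 0 0 0 0 0;0 0 0 0 0 0" --grip 0

```text
time_s: 20.75
tcp_pos: [0.5762, -0.2944, 0.103]
ee_rot: [[-0.954, -0.299, 0.001], [-0.299, 0.954, 0.0], [-0.001, -0.0, -1.0]]
wrist_force: [-0.6, -0.5, -1.2]
gripper_width: 0.283
gripper_force: 30.0
```

play_rows --commands "-0.547 0.963 0 0 0 -0.077;-0.547 0.963 0 0 0 -0.077;-0.547 0.963 0 0 0 -0.077;-0.547 0.963 0 0 0 -0.077;-0.547 0.963 0 0 0 -0.077;-0.547 0.963 0 0 0 -0.077;-0.547 0.963 0 0 0 -0.077;0 0.963 0 0 0 -0.077;0 0.963 0 0 0 -0.077;0 0.963 0 0 0 -0.077;0 0.963 0 0 0 -0.077;0 0.963 0 0 0 -0.077;0 0.963 0 0 0 -0.077;0 0.963 0 0 0 -0.077;0 0.963 0 0 0 -0.077;0 0.963 0 0 0 -0.077;0 0.963 0 0 0 -0.077;0 0.963 0 0 0 -0.077;0 0.963 0 0 0 -0.077;0 0.963 0 0 0 -0.077"

```text
time_s: 22.75
tcp_pos: [0.4604, 0.2836, 0.1009]
ee_rot: [[-0.997, -0.072, -0.003], [-0.072, 0.997, -0.002], [0.003, -0.002, -1.0]]
wrist_force: [0.3, -0.5, -1.0]
gripper_width: 0.281
gripper_force: 30.0
```

play_rows --commands "0 0.963 0 0 0 -0.077;0 0.963 0 0 0 -0.077;0 0.963 0 0 0 -0.077;0 0.963 0 0 0 -0.077;0 0 -0.7 0 0 0;0 0 -0.7 0 0 0;0 0 0 0 0 0;0 0 0 0 0 0;0 0 0 0 0 0"

```text
time_s: 23.65
tcp_pos: [0.4619, 0.3991, 0.0612]
ee_rot: [[-1.0, -0.027, 0.001], [-0.027, 1.0, 0.001], [-0.001, 0.001, -1.0]]
wrist_force: [0.3, 0.3, -0.8]
gripper_width: 0.279
gripper_force: 30.0
```

play_rows --commands "0 0 -0.55 0 0 0;0 0 -0.55 0 0 0;0 0 -0.53 0 0 0;0 0 0 0 0 0;0 0 0 0 0 0"

```text
time_s: 24.15
tcp_pos: [0.4618, 0.3992, 0.0127]
ee_rot: [[-1.0, -0.027, 0.001], [-0.027, 1.0, 0.001], [-0.001, 0.001, -1.0]]
wrist_force: [-0.2, 0.4, -1.4]
gripper_width: 0.286
gripper_force: 30.0
```

play_rows --commands "0 0 0 0 0 0;0 0 0 0 0 0;0 0 0 0 0 0;0 0 0 0 0 0;0 0 0 0 0 0;0 0 0.5 0 0 0;0 0 0.9 0 0 0;0 0 0.9 0 0 0;0 0 0.9 0 0 0;0 0 0 0 0 0;0 0 0 0 0 0" --grip 40

```text
time_s: 25.25
tcp_pos: [0.4613, 0.399, 0.1081]
ee_rot: [[-1.0, -0.027, 0.0], [-0.027, 1.0, 0.001], [-0.0, 0.001, -1.0]]
wrist_force: [-0.8, -1.0, -0.1]
gripper_width: 0.458
gripper_force: 0.0
```

play_rows --commands "-0.0127 -0.968 0 0 0 0.044;-0.0127 -0.968 0 0 0 0.044;-0.0127 -0.968 0 0 0 0.044;-0.0127 -0.968 0 0 0 0.044;-0.0127 -0.968 0 0 0 0.044;-0.0127 -0.968 0 0 0 0.044;-0.0127 -0.968 0 0 0 0.044;-0.0127 -0.968 0 0 0 0.044;-0.0127 -0.968 0 0 0 0.044;-0.0127 -0.968 0 0 0 0.044;-0.0127 -0.968 0 0 0 0.044;-0.0127 -0.968 0 0 0 0.044;-0.0127 -0.968 0 0 0 0.044;-0.0127 -0.968 0 0 0 0.044;-0.0127 -0.968 0 0 0 0.044;-0.0127 -0.968 0 0 0 0.044;-0.0127 -0.968 0 0 0 0.044;-0.0127 -0.968 0 0 0 0.044;-0.0127 -0.968 0 0 0 0.044;-0.0127 -0.968 0 0 0 0.044" --grip 48

```text
time_s: 27.25
tcp_pos: [0.4526, -0.183, 0.1063]
ee_rot: [[-0.987, -0.158, -0.003], [-0.158, 0.987, 0.0], [0.003, 0.001, -1.0]]
wrist_force: [0.6, -0.1, -0.1]
gripper_width: 0.555
gripper_force: 0.0
```

play_rows --commands "-0.0127 -0.968 0 0 0 0.044;-0.0127 -0.968 0 0 0 0.044;-0.0127 -0.968 0 0 0 0.044;-0.0127 -0.968 0 0 0 0.044;-0.0127 -0.968 0 0 0 0.044;-0.0127 -0.968 0 0 0 0.044;-0.0127 -0.968 0 0 0 0.044;0 0 -0.7 0 0 0;0 0 -0.7 0 0 0;0 0 -0.7 0 0 0;0 0 0 0 0 0;0 0 0 0 0 0;0 0 0 0 0 0"

```text
time_s: 28.55
tcp_pos: [0.4517, -0.3855, 0.0454]
ee_rot: [[-0.979, -0.204, 0.001], [-0.204, 0.979, -0.001], [-0.001, -0.001, -1.0]]
wrist_force: [0.2, -0.6, 0.3]
gripper_width: 0.551
gripper_force: 0.0
```

Down 38 mm to z ≈ 7.5 mm.

play_rows --commands "0 0 -0.5 0 0 0;0 0 -0.5 0 0 0;0 0 -0.26 0 0 0;0 0 0 0 0 0;0 0 0 0 0 0"

```text
time_s: 29.05
tcp_pos: [0.4517, -0.3855, 0.0077]
ee_rot: [[-0.979, -0.204, 0.001], [-0.204, 0.979, -0.001], [-0.001, -0.001, -1.0]]
wrist_force: [0.4, -0.2, 0.6]
gripper_width: 0.558
gripper_force: 0.0
```

play_rows --commands "0 0 0 0 0 0;0 0 0 0 0 0;0 0 0 0 0 0;0 0 0 0 0 0;0 0 0 0 0 0;0 0 0 0 0 0;0 0 0 0 0 0;0 0 0 0 0 0;0 0 0.5 0 0 0;0 0 0.8 0 0 0;0 0 0.9 0 0 0;0 0 0.9 0 0 0;0 0 0 0 0 0;0 0 0 0 0 0" --grip 0

```text
time_s: 30.45
tcp_pos: [0.4508, -0.3849, 0.0992]
ee_rot: [[-0.979, -0.203, 0.0], [-0.203, 0.979, 0.001], [-0.0, 0.001, -1.0]]
wrist_force: [-0.5, -0.3, -3.4]
gripper_width: 0.284
gripper_force: 30.0
```

play_rows --commands "0.0167 0.938 0 0 0 -0.0475;0.0167 0.938 0 0 0 -0.0475;0.0167 0.938 0 0 0 -0.0475;0.0167 0.938 0 0 0 -0.0475;0.0167 0.938 0 0 0 -0.0475;0.0167 0.938 0 0 0 -0.0475;0.0167 0.938 0 0 0 -0.0475;0.0167 0.938 0 0 0 -0.0475;0.0167 0.938 0 0 0 -0.0475;0.0167 0.938 0 0 0 -0.0475;0.0167 0.938 0 0 0 -0.0475;0.0167 0.938 0 0 0 -0.0475;0.0167 0.938 0 0 0 -0.0475;0.0167 0.938 0 0 0 -0.0475;0.0167 0.938 0 0 0 -0.0475;0.0167 0.938 0 0 0 -0.0475;0.0167 0.938 0 0 0 -0.0475;0.0167 0.938 0 0 0 -0.0475;0.0167 0.938 0 0 0 -0.0475;0.0167 0.938 0 0 0 -0.0475"

```text
time_s: 32.45
tcp_pos: [0.4598, 0.1779, 0.0978]
ee_rot: [[-0.998, -0.062, -0.003], [-0.062, 0.998, -0.002], [0.004, -0.002, -1.0]]
wrist_force: [0.2, -0.5, -3.1]
gripper_width: 0.284
gripper_force: 30.0
```

play_rows --commands "0.0167 0.938 0 0 0 -0.0475;0.0167 0.938 0 0 0 -0.0475;0.0167 0.938 0 0 0 -0.0475;0.0167 0.938 0 0 0 -0.0475;0.0167 0.938 0 0 0 -0.0475;0 0 -0.7 0 0 0;0 0 -0.7 0 0 0;0 0 0 0 0 0;0 0 0 0 0 0;0 0 0 0 0 0"

```text
time_s: 33.45
tcp_pos: [0.4641, 0.3184, 0.0582]
ee_rot: [[-1.0, -0.027, 0.001], [-0.027, 1.0, 0.0], [-0.001, 0.0, -1.0]]
wrist_force: [0.4, 0.3, -1.8]
gripper_width: 0.283
gripper_force: 30.0
```

Down 49 mm to z ≈ 9.2 mm, then release.

play_rows --commands "0 0 -0.55 0 0 0;0 0 -0.55 0 0 0;0 0 -0.53 0 0 0;0 0 0 0 0 0;0 0 0 0 0 0"

```text
time_s: 33.95
tcp_pos: [0.4641, 0.3185, 0.0099]
ee_rot: [[-1.0, -0.027, 0.001], [-0.027, 1.0, 0.001], [-0.001, 0.001, -1.0]]
wrist_force: [0.7, 0.3, -1.8]
gripper_width: 0.283
gripper_force: 30.0
```

play_rows --commands "0 0 0 0 0 0;0 0 0 0 0 0;0 0 0 0 0 0;0 0 0 0 0 0;0 0 0 0 0 0;0 0 0.5 0 0 0;0 0 0.9 0 0 0;0 0 0.9 0 0 0;0 0 0.9 0 0 0;0 0 0 0 0 0;0 0 0 0 0 0" --grip 40

```text
time_s: 35.05
tcp_pos: [0.4636, 0.3184, 0.1054]
ee_rot: [[-1.0, -0.027, 0.0], [-0.027, 1.0, 0.001], [-0.001, 0.001, -1.0]]
wrist_force: [-0.9, 0.0, -1.4]
gripper_width: 0.462
gripper_force: 0.0
```

play_rows --commands "0 -0.949 0 0 0 0.036;0 -0.949 0 0 0 0.036;0 -0.949 0 0 0 0.036;0 -0.949 0 0 0 0.036;0 -0.949 0 0 0 0.036;0 -0.949 0 0 0 0.036;0 -0.949 0 0 0 0.036;0 -0.949 0 0 0 0.036;0 -0.949 0 0 0 0.036;0 -0.949 0 0 0 0.036;0 -0.949 0 0 0 0.036;0 -0.949 0 0 0 0.036;0 -0.949 0 0 0 0.036;0 -0.949 0 0 0 0.036;0 -0.949 0 0 0 0.036;0 -0.949 0 0 0 0.036;0 -0.949 0 0 0 0.036;0.518 -0.949 0 0 0 0.036;0.518 -0.949 0 0 0 0.036;0.518 -0.949 0 0 0 0.036" --grip 42

```text
time_s: 37.05
tcp_pos: [0.5097, -0.2521, 0.1033]
ee_rot: [[-0.991, -0.135, -0.003], [-0.135, 0.991, 0.001], [0.003, 0.001, -1.0]]
wrist_force: [0.7, 0.8, 0.4]
gripper_width: 0.483
gripper_force: 0.0
```

play_rows --commands "0.518 -0.949 0 0 0 0.036;0.518 -0.949 0 0 0 0.036;0.518 -0.949 0 0 0 0.036;0.518 -0.949 0 0 0 0.036;0.518 -0.949 0 0 0 0.036;0 0 -0.7 0 0 0;0 0 -0.7 0 0 0;0 0 -0.7 0 0 0;0 0 0 0 0 0;0 0 0 0 0 0;0 0 0 0 0 0"

```text
time_s: 38.15
tcp_pos: [0.5886, -0.3937, 0.0428]
ee_rot: [[-0.987, -0.162, 0.001], [-0.162, 0.987, -0.001], [-0.001, -0.001, -1.0]]
wrist_force: [1.2, -1.1, 0.5]
gripper_width: 0.486
gripper_force: 0.0
```

play_rows --commands "0 0 -0.5 0 0 0;0 0 -0.5 0 0 0;0 0 -0.18 0 0 0;0 0 0 0 0 0;0 0 0 0 0 0"

```text
time_s: 38.65
tcp_pos: [0.5881, -0.3935, 0.0064]
ee_rot: [[-0.987, -0.162, -0.0], [-0.162, 0.987, -0.0], [0.0, -0.0, -1.0]]
wrist_force: [-0.2, 0.4, -0.0]
gripper_width: 0.484
gripper_force: 0.0
```

play_rows --commands "0 0 0 0 0 0;0 0 0 0 0 0;0 0 0 0 0 0;0 0 0 0 0 0;0 0 0 0 0 0;0 0 0 0 0 0;0 0 0 0 0 0;0 0 0 0 0 0;0 0 0.5 0 0 0;0 0 0.8 0 0 0;0 0 0.9 0 0 0;0 0 0.9 0 0 0;0 0 0 0 0 0;0 0 0 0 0 0" --grip 0

```text
time_s: 40.05
tcp_pos: [0.5884, -0.3935, 0.1011]
ee_rot: [[-0.987, -0.161, 0.002], [-0.161, 0.987, -0.001], [-0.002, -0.001, -1.0]]
wrist_force: [-0.8, 0.4, -0.8]
gripper_width: 0.17
gripper_force: 30.0
```

play_rows --commands "-0.53 0.956 0 0 0 -0.048;-0.53 0.956 0 0 0 -0.048;-0.53 0.956 0 0 0 -0.048;-0.53 0.956 0 0 0 -0.048;-0.53 0.956 0 0 0 -0.048;-0.53 0.956 0 0 0 -0.048;-0.53 0.956 0 0 0 -0.048;-0.53 0.956 0 0 0 -0.048;0 0.956 0 0 0 -0.048;0 0.956 0 0 0 -0.048;0 0.956 0 0 0 -0.048;0 0.956 0 0 0 -0.048;0 0.956 0 0 0 -0.048;0 0.956 0 0 0 -0.048;0 0 -0.7 0 0 0;0 0 -0.7 0 0 0;0 0 0 0 0 0;0 0 0 0 0 0;0 0 0 0 0 0"

```text
time_s: 41.95
tcp_pos: [0.4613, 0.008, 0.0582]
ee_rot: [[-0.998, -0.061, 0.001], [-0.061, 0.998, 0.0], [-0.001, 0.0, -1.0]]
wrist_force: [-0.6, -0.3, -0.8]
gripper_width: 0.172
gripper_force: 30.0
```

Down 50 mm to z ≈ 8 mm, release, then rise to about 0.33 and back off for a check.

play_rows --commands "0 0 -0.55 0 0 0;0 0 -0.55 0 0 0;0 0 -0.56 0 0 0;0 0 0 0 0 0;0 0 0 0 0 0"

```text
time_s: 42.45
tcp_pos: [0.4613, 0.008, 0.0084]
ee_rot: [[-0.998, -0.061, 0.001], [-0.061, 0.998, 0.0], [-0.001, 0.0, -1.0]]
wrist_force: [0.0, -0.2, 0.2]
gripper_width: 0.171
gripper_force: 30.0
```

play_rows --commands "0 0 0 0 0 0;0 0 0 0 0 0;0 0 0 0 0 0;0 0 0 0 0 0;0 0 0 0 0 0;0 0 0.5 0 0 0;0 0 0.9 0 0 0;0 0.6 0.9 0 0 0;0 0.9 0.9 0 0 0;-0.15 0.9 0.9 0 0 0;-0.15 0.9 0.9 0 0 0;-0.15 0.9 0.9 0 0 0;-0.15 0.9 0.9 0 0 0;-0.15 0.9 0.9 0 0 0;-0.15 0.9 0.9 0 0 0;-0.15 0.9 0.9 0 0 0;-0.15 0.9 0.9 0 0 0;0 0 0 0 0 0;0 0 0 0 0 0;0 0 0 0 0 0" --grip 34

```text
time_s: 44.45
tcp_pos: [0.4242, 0.2681, 0.3185]
ee_rot: [[-0.998, -0.061, -0.002], [-0.061, 0.998, -0.002], [0.002, -0.002, -1.0]]
wrist_force: [-0.1, 0.3, 0.7]
gripper_width: 0.391
gripper_force: 0.0
```

```bash
sed -i 's/w1.png/w9.png/' trays.py; cat >> trays.py <<'E'
T={"blue":(463.8,-32.3,3.5),"white":(469.8,159.5,7),"red":(462.5,358.7,1.6)}
m=(d>0)&(W[...,2]>.006)&(W[...,2]<.06)
for n,(x,y,a) in T.items():
    a=np.deg2rad(a); q=(W[...,:2]*1000-[x,y])@np.array([[np.cos(a),-np.sin(a)],[np.sin(a),np.cos(a)]])
    ins=m&(abs(q[...,0])<51)&(abs(q[...,1])<72 if n!="white" else abs(q[...,1])<51)
    if n!="white": ins&=abs(q[...,1])>7
    Q=np.dstack([q/1000,W[...,2]]); print(n,"(tray frame)"); blobs(p,Q,ins,150)
E
python3 trays.py
```

```text
blue all n 9924 [467.  -35.1] [129.5 174.6] 3.4 pctl ctr [464.1 -31.6] [139. 175.]
blue rim n 1835 [464.  -32.7] [124.  169.2] 3.3 pctl ctr [464.  -32.2] [133. 175.]
red all n 9614 [466.5 363. ] [132.2 176.9] 1.6 pctl ctr [465.3 362.5] [137. 180.]
red rim n 1697 [462.5 358.6] [124.6 167.7] 1.3 pctl ctr [462.5 358.5] [128. 170.]
white all n 6739 [474.3 156.8] [132.8 133.8] 6.6 pctl ctr [472.9 158.9] [146. 146.]
white rim n 1307 [470.1 159.6] [124.4 124.1] 6.7 pctl ctr [470.3 159.2] [137. 137.]
blue (tray frame)
px [ 48. 208.] n 1071 ctr [ -2.6 -39.3] size [79.4 16.6] ang 0.5 z50/95 [17.4 19.5] bgr [184. 194. 182.]
px [111. 211.] n 980 ctr [ 0.7 40.5] size [80.1 16.6] ang 0.4 z50/95 [17.7 19.5] bgr [187. 194. 213.]
white (tray frame)
px [228. 224.] n 2440 ctr [ 0.  -0.9] size [49.5 77.4] ang 89.8 z50/95 [25.  26.5] bgr [171. 233. 244.]
red (tray frame)
px [351. 224.] n 1137 ctr [  0.8 -40.8] size [25.1 91.4] ang 89.7 z50/95 [17.3 18.9] bgr [120. 132. 164.]
px [414. 228.] n 760 ctr [ 2.  39.6] size [25.5 44.9] ang 89.5 z50/95 [23.3 36.1] bgr [111. 121. 157.]
```

View pics/w9.png

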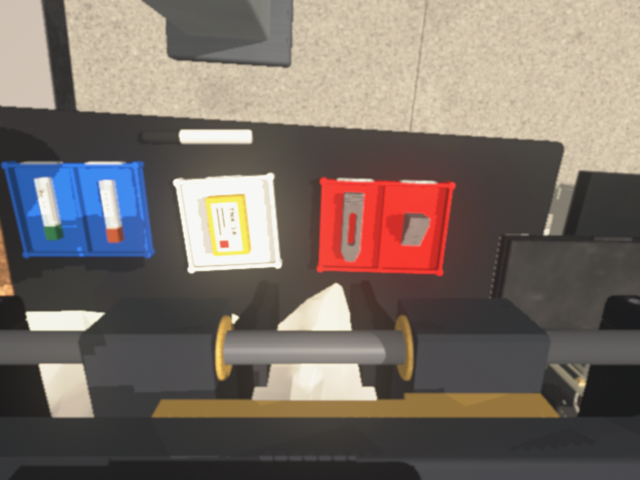

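The picture shows all five pieces flat and centred: tubes at (48,208) and (111,211), box at (228,224), bar at (351,224), block at (414,228). Each measures within 3 mm of its bay or tray middle, and the arm is clear of everything.

```bash
python3 -c "
from station import r; print(r.finish_job())"
```

```text
the job is handed in; nothing more can be done
None
```

I placed and released all five pieces and handed the job in after about 44 s of robot time; the last camera check put each within 3 mm of its bay or tray middle, lying flat, but the hand-in returned no verdict.

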